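Put the tape rolls away under the low tape bays

ROBOT

A 6-joint arm with a two-finger parallel gripper is mounted at the origin on the work surface; the furniture and walls round the work are solid. World frame = base frame: x ahead of the robot, y to its left, z up, the work surface at z = 0. Lengths are in m, angles in rad, forces in N, time in s.
With the tool pointing down it reaches from about 0.3 to 0.95 m from the base axis. Payload 3.1 kg.
Tool frame: the origin (TCP) lies at the very end of the fingers, on their centre line; the grasp point (between the pads) lies 19 mm behind it; z points along the fingers, y is the line along which they close (so a half turn about z gives the same grasp; the last joint's range is limited). The gripper opens to 85 mm and grips with 20 to 120 N. Pads are 22 mm wide; open, the fingers measure 114 mm over their backs; the gripper's body (76 mm by 85 mm) begins 54 mm behind the grasp point. The pads swing forward as they close: fully open they stand 13 mm farther back than shut.
Start: joints at [1.197, 0.308, 1.634, -0, 1.2, -0.07], TCP at [0.187, 0.596, 0.231] pointing down, gripper open.
Joint ranges: [-3.06, 3.06], [-0.79, 1.96], [0.05, 2.63], [-1.19, 4.34], [0.05, 2.64], [-2.94, 2.94]. Speed limits (rad/s): [2.79, 2.79, 3.14, 3.14, 3.14, 3.14].

INTERFACE

Orientations are given as a unit quaternion [w, x, y, z].
In Python, from plant import robot gives the robot as it stands.
- The arm moves only by the tool step_arm, never from a script. Its argument "increments" is a list of rows, each a list of 3 entries, a list of its own where there are three numbers: the shift along the tool's x, y, z in cm, then the turn about the tool's z in degrees, then the opening, from -1 (shut) to 1 (fully open). A call has 1 to 8 rows; each row is the pose to reach, as a shift and turn from the pose commanded when the call began, along the tool's axes at that moment; what a row does not reach only later rows make up. A row lasts 1/10 s, in which the tool goes at most 50 mm and 8.59 degrees, less where a joint would pass 70% of its speed; a pose out of reach is approached as far as the arm can. A call with a gripper value outside its range is refused whole. The fingers move at their own pace and stop on an object; "newtons" is the grip in N (left out, the last holds). Time passes only in rows, so rows that repeat a pose let the fingers close. It gives the time, the measured TCP pose, the force, the opening and the grip force at its end, in the units of the state.
- robot.get_state(): the state, without advancing time (a new reading comes with each control period).
- robot.grab_frame(name): name is "side" or "top"; returns a dict with "color" (384x512x3 uint8, red, green, blue), "K" (3x3 intrinsics, pixels), "extrinsics" (4x4, takes a point from world to camera coordinates). Camera axes: x right, y down, z forward; pixel columns grow to the right and rows downward; lengths in m; the calibration is good to about 2 mm. A picture is of the moment at which its call begins. There is no depth.
- robot.finish_job(): hands the job in; it is judged then, once.
The state is a dict: "t": time; "joint_pos": joint angles; "qd": joint speeds; "effort": joint torques, N m; "ee_pos": TCP position; "tool_rot": TCP orientation; "force": force on the tool from outside, world axes, zero at the start; "ft_torque": the same for the moment, N m; "finger_gap": finger opening in m; "gripper_force": force on a finger pad.
Only numpy, scipy, OpenCV 4.12 (cv2) and the standard library are available. Lean on these libraries where they do the work, as an engineer would, in place of code of your own. Each camera call takes 0.05 s, during which the arm holds its last target. There are 200 camera calls.

TASK

Put the two rolls of masking tape away, each flat on the bench in the bay made for its size: the large, thick green roll in the wide, higher bay and the smaller, thin beige roll in the narrow, lower one. Slide each in under the blue roof from the open front and push it right back to the stop (its front edge still peeps out then). Leave the other things on the bench where they are.

Things in the scene. Friction and masses are not known exactly. Their poses are not given: they have to be found in the camera images.
- green_tape: the large roll of tape: green ring, outside diameter 99 mm, hole 74 mm in diameter (its wall 12 to 15 mm thick), 24 mm high. Lying flat on the bench. Origin: on its axis, at its underside; z up. Too wide to grip across: pinch the rim with one finger in the hole and one outside.
- beige_tape: the small roll of tape: beige ring, outside diameter 89 mm, hole 74 mm in diameter (its wall 8 to 11 mm thick), 18 mm high. Lying flat on the bench. Origin: on its axis, at its underside; z up. Too wide to grip across: pinch the rim with one finger in the hole and one outside.
- wide_bay: low bay for the green roll, fixed to the bench: wooden cheeks (12 mm) and back stop, flat blue roof 4 mm thick, no floor. 107 mm wide, 31 high inside. Origin: on the bench, where its roll's centre lies when the roll touches the stop; x points into the bay, z up. Stop face x = +50 mm, bay's back +60, roof's front edge -30 (a home roll stands out 20), flared lead-ins to -44.
- narrow_bay: low bay for the beige roll, fixed to the bench: wooden cheeks (12 mm) and back stop, flat blue roof 4 mm thick, no floor. 96 mm wide, 23 high inside. Origin: on the bench, where its roll's centre lies when the roll touches the stop; x points into the bay, z up. Stop face x = +45 mm, bay's back +55, roof's front edge -25 (a home roll stands out 20), flared lead-ins to -39.
- mug: dark blue mug, 84 mm wide (114 with its handle), 95 tall, loose; bystander; origin at the centre of its underside
- eraser: white rubber block 30 x 55 x 16, loose; bystander; origin at the centre of its underside
- red_pencil: flat red pencil 14 x 149 x 7, loose; bystander; origin at the centre of its underside
- blue_tube: paint tube with a light blue label, 34 x 111 x 26, loose; bystander; origin at the centre of its underside
There are look-alikes about, which are no part of the job. Leave any orange or red look-alike of the beige_tape alone.

How it is judged:
By the outcome, as a careful person would: the job done as asked, in the order asked, and still so for the second after the job is handed in, with the robot touching nothing.
It also fails if it takes over 70 s, if anything falls off the work surface, if the arm or the gripper's body presses on something with over 40 N, if the wrist force passes 120 N, or if a joint passes its speed limit or range.

## Working session

There is one attempt and no reset: what is moved stays moved. The work goes in short steps, Python scripts to look and compute and a tool call to move; the robot and the scene stay as the last step left them, time stands still between calls to the robot, and variables do not carry over. Pictures are saved under pics/ and viewed, at most 10 in all, crops included, and the job is handed in when it is done.

Besides the shell and the picture viewer there is one more tool, called as a command line: name --argument value ..., lists and objects as JSON in quotes. step_arm: Moves the arm, as the interface text tells. Its arguments: {"type":"object","properties":{"increments":{"type":"array"},"newtons":{"type":"number"}},"required":["increments"]}

```bash
mkdir -p pics
cat > h.py <<'E'
import numpy as np, cv2
from plant import robot
def grab(n):
    f=robot.grab_frame(n); return f["color"],np.array(f["K"]),np.array(f["extrinsics"])
def ray(px,K,T,z):
    px=np.atleast_2d(px).astype(float)
    d=np.c_[px,np.ones(len(px))]@np.linalg.inv(K).T@T[:3,:3]
    c=-T[:3,:3].T@T[:3,3]
    return c+d*((z-c[2])/d[:,2])[:,None]
def proj(P,K,T):
    p=np.atleast_2d(P)@T[:3,:3].T+T[:3,3]; q=p@K.T; return q[:,:2]/q[:,2:]
E
python3 - <<'E'
from h import *
for n in("top","side"):
    c,K,T=grab(n); cv2.imwrite(f"pics/{n}0.png",cv2.resize(c[...,::-1],(800,600),interpolation=cv2.INTER_CUBIC)); cv2.imwrite(f"{n}_raw.png",c[...,::-1])
    print(n,K[0,0],np.round(-T[:3,:3].T@T[:3,3],3)); print(np.round(ray([[0,0],[511,0],[0,383],[511,383]],K,T,0),2))
print(robot.get_state())
E
```

```text
top 372.5075008148055 [ 0.08  -0.046  1.272]
[[ 1.18  0.94  0.  ]
 [ 1.12 -1.09  0.  ]
 [-0.22  0.77  0.  ]
 [-0.27 -0.83  0.  ]]
side 387.65619099445036 [ 0.378 -1.08   0.946]
[[-1.87  2.48  0.  ]
 [ 2.58  2.67  0.  ]
 [-0.23 -0.69  0.  ]
 [ 0.99 -0.67  0.  ]]
{'t': 0.1, 'joint_pos': array([ 1.19726990e+00,  3.08900714e-01,  1.63509771e+00,  7.03368188e-06,
        1.19973783e+00, -6.96491222e-02]), 'qd': array([ 0.00164748, -0.00095698, -0.00347956,  0.00065674, -0.00149645,
       -0.00090476]), 'effort': array([-9.66741209e-04, -4.16411805e+01, -2.77644128e+01, -1.18483536e-04,
        4.00814883e-03,  2.13716157e-05]), 'ee_pos': array([0.18672374, 0.59564253, 0.23015435]), 'tool_rot': array([-2.38754155e-04,  1.51355912e-01,  9.88478750e-01, -1.04487040e-03]), 'force': array([ 0.0339848 , -0.12492259,  0.19719282]), 'ft_torque': array([0.00227968, 0.03675425, 0.00602562]), 'gripper_force': 0.0, 'finger_gap': 0.08541415557213772}
```

View pics/top0.png

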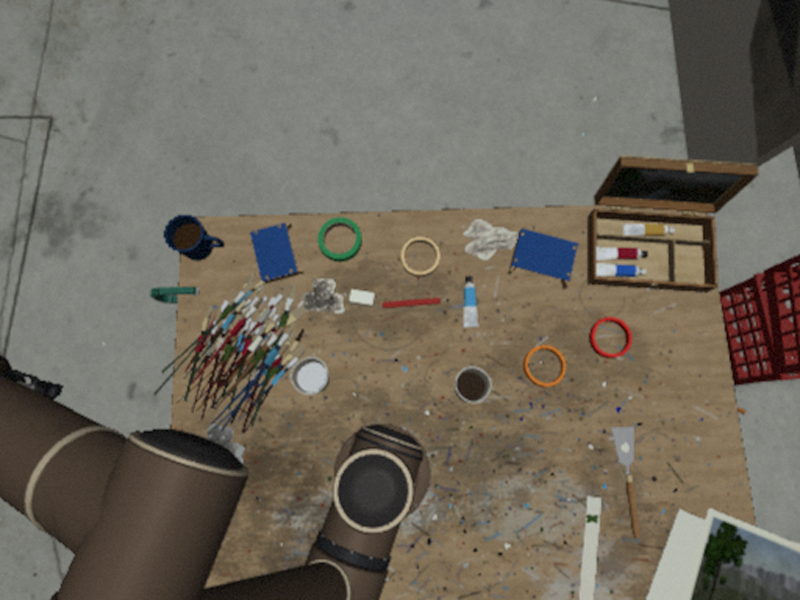

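View pics/side0.png

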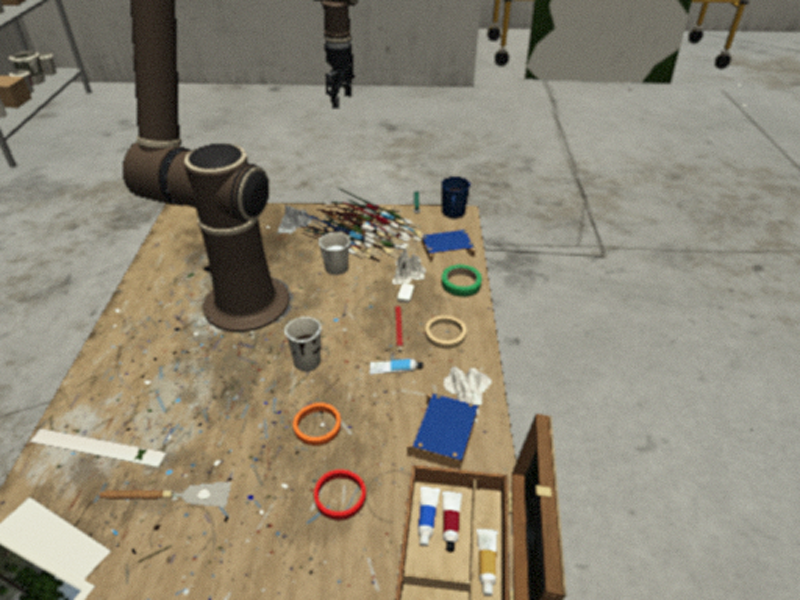

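The top view shows the green roll at (340,240), the beige roll at (420,256), and blue roofs at (275,252) and (545,253). The orange ring at (545,366) and red ring at (610,337) are look-alikes to leave alone. Next I measure the rolls and roofs and take a close crop.

```bash
cat > meas.py <<'E'
from h import *
def masks(c):
    hsv=cv2.cvtColor(c,cv2.COLOR_RGB2HSV)
    return {"green":cv2.inRange(hsv,(60,120,50),(85,255,255)),"beige":cv2.inRange(hsv,(12,50,165),(30,150,255)),"blue":cv2.inRange(hsv,(105,140,70),(122,255,255))}
def blobs(m,amin,close=3):
    m=cv2.morphologyEx(m,cv2.MORPH_CLOSE,np.ones((close,close)))
    cs,_=cv2.findContours(m,cv2.RETR_EXTERNAL,cv2.CHAIN_APPROX_NONE)
    return sorted([k for k in cs if cv2.contourArea(k)>amin],key=cv2.contourArea)[::-1]
def rolls(c,K,T):
    out={}
    for n,z in(("green",.024),("beige",.018)):
        for k in blobs(masks(c)[n],250)[:2]:
            p=ray(k[:,0],K,T,z)[:,:2]; (e,r)=cv2.minEnclosingCircle((p*1000).astype(np.float32))
            el=cv2.fitEllipse((p*1000).astype(np.float32))
            print(n,"px",k[:,0].mean(0).round(),"ell",np.round(el[0]),np.round(el[1]),"circ",np.round(e),round(r,1))
E
python3 - <<'E'
from meas import *
for n in("top","side"):
    c,K,T=grab(n); print(n); rolls(c,K,T)
    for k in blobs(masks(c)["blue"],250)[:3]:
        for z in(.027,.035):
            p=(ray(k[:,0],K,T,z)[:,:2]*1000).astype(np.float32); r=cv2.minAreaRect(p)
            print("blue",k[:,0].mean(0).round(),z,np.round(r[0]),np.round(r[1]),round(r[2],1), np.round(cv2.boxPoints(r)).tolist())
    if n=="top": 
        a=cv2.resize(c[130:195,140:275],(800,385),interpolation=cv2.INTER_CUBIC)
        b=cv2.resize(c[130:195,250:385],(800,385),interpolation=cv2.INTER_CUBIC)
        cv2.imwrite("pics/c1.png",cv2.resize(np.vstack([a,b]),(600,577))[...,::-1])
    else:
        a=cv2.resize(c[140:185,255:345],(800,400),interpolation=cv2.INTER_CUBIC)
        b=cv2.resize(c[235:305,240:350],(800,509),interpolation=cv2.INTER_CUBIC)
        cv2.imwrite("pics/c2.png",cv2.resize(np.vstack([a,b]),(528,600))[...,::-1])
E
```

```text
top
green px [217. 152.] ell [511.  81.] [93. 96.] circ [511.  81.] 49.7
beige px [269. 163.] ell [ 469. -100.] [83. 85.] circ [ 468. -100.] 43.8
blue [348. 163.] 0.027 [ 459. -377.] [128.  88.] 72.4 [[397.0, -425.0], [481.0, -451.0], [520.0, -330.0], [436.0, -303.0]]
blue [348. 163.] 0.035 [ 456. -375.] [127.  87.] 72.4 [[395.0, -422.0], [479.0, -449.0], [517.0, -328.0], [434.0, -301.0]]
blue [175. 162.] 0.027 [483. 228.] [117.  76.] 13.8 [[417.0, 252.0], [435.0, 177.0], [549.0, 205.0], [530.0, 279.0]]
blue [175. 162.] 0.035 [480. 227.] [116.  76.] 13.8 [[415.0, 250.0], [433.0, 176.0], [546.0, 204.0], [528.0, 277.0]]
side
green px [295. 179.] ell [512.  68.] [ 92. 111.] circ [513.  68.] 56.2
beige px [182. 265.] ell [ 137. -100.] [ 844. 1091.] circ [158. -94.] 652.5
beige px [288. 355.] ell [ 461. -588.] [174. 209.] circ [ 460. -596.] 122.4
blue [285. 273.] 0.027 [ 457. -372.] [128.  90.] 72.6 [[395.0, -419.0], [481.0, -446.0], [519.0, -324.0], [434.0, -297.0]]
blue [285. 273.] 0.035 [ 457. -378.] [127.  89.] 72.6 [[395.0, -425.0], [480.0, -452.0], [518.0, -331.0], [433.0, -304.0]]
```

View pics/c1.png

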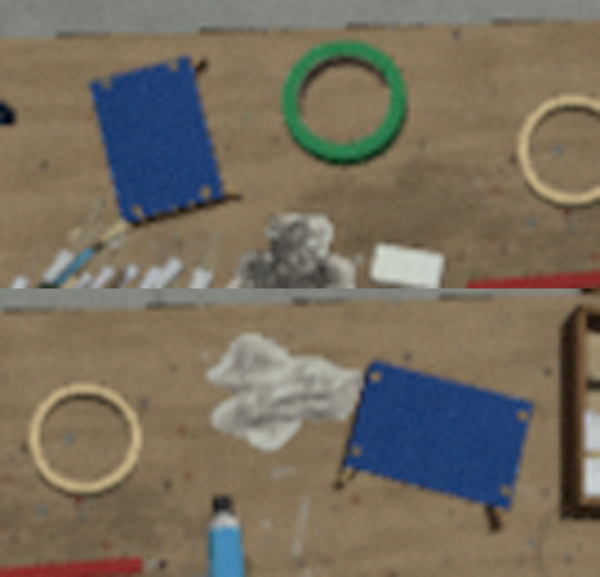

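View pics/c2.png

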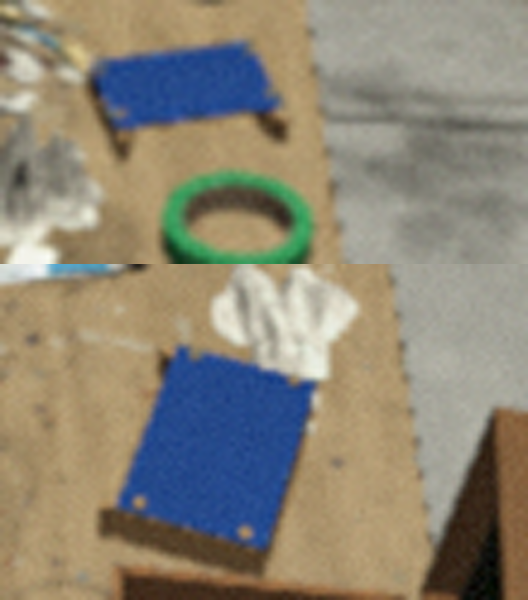

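The crops show both fronts by their flares. The right roof (about 127x87 mm, so the wide bay) opens toward the robot, with flares at its lower-left and lower-right corners. The left roof (about 116x76 mm, so the narrow bay) opens to the right (-y).

Candidates, in top-view pixels:
- **Green target:** ring at (340,240), r 49.7 mm. Green is unique.
- **Beige target:** ring at (420,256), r 44 mm.
- **Look-alikes rejected:** orange (545,366) and red (610,337).

Next is one refinement from the ring holes and roofs in both views.

```bash
cat >> meas.py <<'E'
def holes(c,K,T,near,rng=80):
    """fit of inner and outer edges of the top face, sub-pixel by upsampling"""
    out={}
    for n,z in(("green",.024),("beige",.018)):
        if n not in near: continue
        u,v=proj([[*near[n],z]],K,T)[0]; x0,y0=int(u)-30,int(v)-30
        s=cv2.resize(c[y0:y0+60,x0:x0+60],None,fx=6,fy=6,interpolation=cv2.INTER_CUBIC)
        hsv=cv2.cvtColor(s,cv2.COLOR_RGB2HSV)
        m=cv2.inRange(hsv,(60,130,75),(88,255,255)) if n=="green" else cv2.inRange(hsv,(12,50,165),(30,150,255))
        m=cv2.morphologyEx(m,cv2.MORPH_CLOSE,np.ones((9,9)))
        cs,h=cv2.findContours(m,cv2.RETR_CCOMP,cv2.CHAIN_APPROX_NONE)
        for k,hh in zip(cs,h[0]):
            if cv2.contourArea(k)<3000: continue
            p=ray((k[:,0]+.5)/6-.5+[x0,y0],K,T,z)[:,:2]*1000
            el=cv2.fitEllipse(p.astype(np.float32)); b0,b1=p.min(0),p.max(0)
            print(n,"inner" if hh[3]>=0 else "outer",np.round(el[0],1),np.round(el[1],1),"bbox",b0.round(),b1.round())
E
python3 - <<'E'
from meas import *
for n in("top","side"):
    c,K,T=grab(n); print(n); holes(c,K,T,{"green":(.511,.08),"beige":(.469,-.1)})
    for k in blobs(masks(c)["blue"],80)[:4]:
        z=.027 if k[:,0,1].mean()<200 and k[:,0,0].mean()<320 else .035
        p=(ray(k[:,0],K,T,z)[:,:2]*1000).astype(np.float32); r=cv2.minAreaRect(p)
        print("blue",k[:,0].mean(0).round(),z,np.round(r[0]),np.round(r[1]),round(r[2],1))
    # cup, orange, eraser places
    if n=="top": print(ray(np.array([[473,385],[545,366],[362,298],[322,280],[470,325],[410,303]])*.64,K,T,.01).round(3)[:,:2].tolist())
E
```

```text
top
green outer [511.7  80.8] [94.4 96.5] bbox [464.  34.] [559. 127.]
green inner [513.6  81.5] [79. 80.] bbox [473.  42.] [553. 121.]
beige outer [468.5 -99.8] [87.2 87.3] bbox [ 425. -144.] [513. -56.]
beige inner [ 468.8 -100. ] [74.9 77.1] bbox [ 430. -138.] [506. -63.]
blue [348. 163.] 0.035 [ 456. -375.] [127.  87.] 72.4
blue [175. 162.] 0.027 [483. 228.] [117.  76.] 13.8
[[0.174, -0.203], [0.21, -0.362], [0.374, 0.032], [0.419, 0.121], [0.306, -0.204], [0.36, -0.074]]
side
green outer [513.5  72.6] [ 93.3 102.9] bbox [467.  20.] [559. 125.]
green inner [513.3  79. ] [77.8 82.1] bbox [474.  38.] [552. 120.]
beige outer [495.8 -95.2] [181.5 318.2] bbox [ 377. -238.] [582.  72.]
beige inner [469.4 -89.4] [49.5 69. ] bbox [ 432. -110.] [505. -65.]
blue [285. 274.] 0.035 [ 457. -378.] [127.  89.] 73.0
blue [286. 154.] 0.027 [483. 224.] [117.  75.] 11.9
blue [273. 330.] 0.035 [ 418. -561.] [33. 23.] 82.3
```

step_arm --increments '[[[-5, -4.7, 0], 8, 0.2], [[-10, -9.4, 0], 16, 0.2], [[-15, -14.1, 0], 24, 0.2], [[-20, -18.8, 0], 32, 0.2], [[-25, -23.5, 0], 40, 0.2], [[-30, -28.2, 0], 48, 0.2], [[-35, -32.9, 0], 56, 0.2], [[-35, -32.9, 0], 64, 0.2]]' --newtons 40

```text
t: 1.1
ee_pos: [0.3838, 0.246, 0.2316]
tool_rot: [0.0, 0.654, 0.756, 0.001]
force: [0.4, -0.5, 0.0]
finger_gap: 0.0512
gripper_force: 0.0
```

```bash
cat >> h.py <<'E'
from scipy.spatial.transform import Rotation as R
def goto(x,y,z,heading=None):
    s=robot.get_state(); q=s["tool_rot"]; M=R.from_quat([q[1],q[2],q[3],q[0]]).as_matrix()
    h=np.degrees(np.arctan2(M[1,1],M[0,1])); d=M.T@(np.array([x,y,z])-s["ee_pos"])
    print("t %.2f"%s["t"],"pos",s["ee_pos"].round(4),"head %.1f"%h,"F",s["force"].round(1),"gap %.4f"%s["finger_gap"])
    print("shift cm",(d*100).round(2),"turn",None if heading is None else round(h-heading,1),"toolz",M[:,2].round(3))
E
python3 -c "
from h import *
goto(.472,.093,.230,-17.5)"
```

```text
t 1.10 pos [0.3838 0.246  0.2316] head 8.3 F [ 0.4 -0.5  0. ] gap 0.0512
shift cm [-16.41   6.52   0.16] turn 25.8 toolz [ 0.001  0.    -1.   ]
```

step_arm --increments '[[[-4, 1.6, 0], 8, 0.1], [[-8.2, 3.3, 0], 16, 0.1], [[-12.3, 4.9, 0.5], 24, 0.1], [[-16.4, 6.5, 3], 25.8, 0.1], [[-16.4, 6.5, 8], 25.8, 0.1], [[-16.4, 6.5, 12], 25.8, 0.1], [[-16.4, 6.5, 14], 25.8, 0.1], [[-16.4, 6.5, 14], 25.8, 0.1]]'

```text
t: 1.9
ee_pos: [0.4684, 0.0946, 0.0879]
tool_rot: [-0.002, 0.805, 0.593, -0.004]
force: [-0.0, -0.3, -0.5]
finger_gap: 0.0471
gripper_force: 0.0
```

```bash
python3 -c "
from h import *
goto(.472,.093,.005,-17.5)"
```

```text
t 1.90 pos [0.4684 0.0946 0.0879] head -17.2 F [-0.  -0.3 -0.5] gap 0.0471
shift cm [-0.02  0.45  8.29] turn 0.3 toolz [-0.008 -0.001 -1.   ]
```

step_arm --increments '[[[0, 0, 3], 0, 0.1], [[0, 0, 5], 0, 0.1], [[0, 0, 5], 0, 0.1], [[0, 0, 5], 0, 0.1]]'

```text
t: 2.3
ee_pos: [0.473, 0.0956, 0.0425]
tool_rot: [0.0, 0.805, 0.594, 0.001]
force: [0.1, -0.2, -0.2]
finger_gap: 0.0469
gripper_force: 0.0
```

```bash
python3 -c "
from h import *
goto(.472,.093,.005,-17.5)
c,K,T=grab('top'); d,K2,T2=grab('side')
u,v=map(int,proj([[.51,.08,.02]],K,T)[0]); a=c[v-35:v+35,u-45:u+45]
u,v=map(int,proj([[.51,.08,.02]],K2,T2)[0]); b=d[v-45:v+25,u-45:u+45]
cv2.imwrite('pics/g1.png',cv2.resize(np.hstack([a,b])[...,::-1],(800,311),interpolation=cv2.INTER_CUBIC))
"
```

```text
t 2.30 pos [0.473  0.0956 0.0425] head -17.2 F [ 0.1 -0.2 -0.2] gap 0.0469
shift cm [-0.28 -0.03  3.75] turn 0.3 toolz [ 0.002  0.    -1.   ]
```

View pics/g1.png

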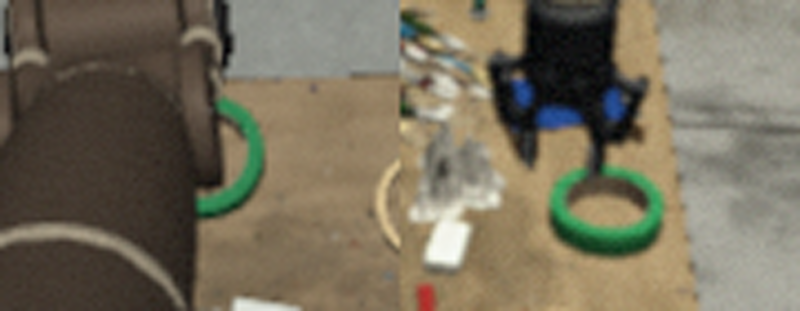

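The side crop shows the fingers at (530,150) and (597,165), straddling the roll's left wall at about (562,205). I'll descend and grip.

step_arm --increments '[[[-0.25, 0, 1.8], 0.3, 0.1], [[-0.25, 0, 3.7], 0.3, 0.1], [[-0.25, 0, 3.7], 0.3, 0.1], [[-0.25, 0, 3.7], 0.3, -1], [[-0.25, 0, 3.7], 0.3, -1], [[-0.25, 0, 3.7], 0.3, -1], [[-0.25, 0, 3.7], 0.3, -1], [[-0.25, 0, 3.7], 0.3, -1]]' --newtons 40

```text
t: 3.2
ee_pos: [0.4728, 0.0931, 0.0058]
tool_rot: [0.001, 0.806, 0.591, 0.001]
force: [-1.2, 0.7, 6.2]
finger_gap: 0.0136
gripper_force: 39.7
```

```bash
python3 -c "
from h import *
goto(.472,.093,.005,-17.5)"
```

```text
t 3.20 pos [0.4728 0.0931 0.0058] head -17.5 F [-1.2  0.7  6.2] gap 0.0136
shift cm [-0.04 -0.07  0.08] turn -0.0 toolz [ 0.003  0.    -1.   ]
```

step_arm --increments '[[[0, 0, -3], 0, -1], [[0, 0, -7], 0, -1], [[-4, -0.3, -9], 0, -1], [[-8, -0.7, -9], 0, -1], [[-12.5, -1, -9], 0, -1], [[-17, -1.4, -9], 0, -1], [[-21.5, -1.8, -9], 0, -1], [[-26, -2.2, -9], 0, -1]]'

```text
t: 4.0
ee_pos: [0.371, -0.1497, 0.0946]
tool_rot: [0.0, 0.806, 0.591, 0.0]
force: [0.3, -0.0, 0.3]
finger_gap: 0.0133
gripper_force: 39.3
```

step_arm --increments '[[[-4.5, -0.4, 0], 0, -1], [[-9, -0.8, 0], 0, -1], [[-13, -1.1, 0], 0, -1], [[-17, -1.4, 0], 0, -1], [[-19.2, -1.6, 0], 0, -1], [[-19.2, -1.6, 0], 0, -1], [[-19.2, -1.6, 0], 0, -1]]'

```text
t: 4.7
ee_pos: [0.2985, -0.3263, 0.0942]
tool_rot: [-0.001, 0.807, 0.591, 0.0]
force: [-0.4, 0.4, -2.3]
finger_gap: 0.0135
gripper_force: 39.4
```

```bash
python3 -c "
from meas import *
goto(.301,-.327,.009,-17.5)
for n in('top','side'):
    c,K,T=grab(n)
    for k in blobs(masks(c)['green'],60)[:3]: print(n,k[:,0].mean(0).round(),cv2.contourArea(k), (ray(k[:,0],K,T,.115)[:,:2]*1000).min(0).round(),(ray(k[:,0],K,T,.115)[:,:2]*1000).max(0).round())
    if n=='side': cv2.imwrite('pics/s2.png',cv2.resize(c[170:330,160:373][...,::-1],(800,600),interpolation=cv2.INTER_CUBIC))
"
```

```text
t 4.70 pos [ 0.2985 -0.3263  0.0942] head -17.6 F [-0.4  0.4 -2.3] gap 0.0135
shift cm [0.   0.27 8.51] turn -0.1 toolz [-0.     0.001 -1.   ]
top [110. 187.] 96.0 [358. 372.] [384. 455.]
side [246. 247.] 273.5 [ 290. -402.] [ 385. -294.]
```

View pics/s2.png

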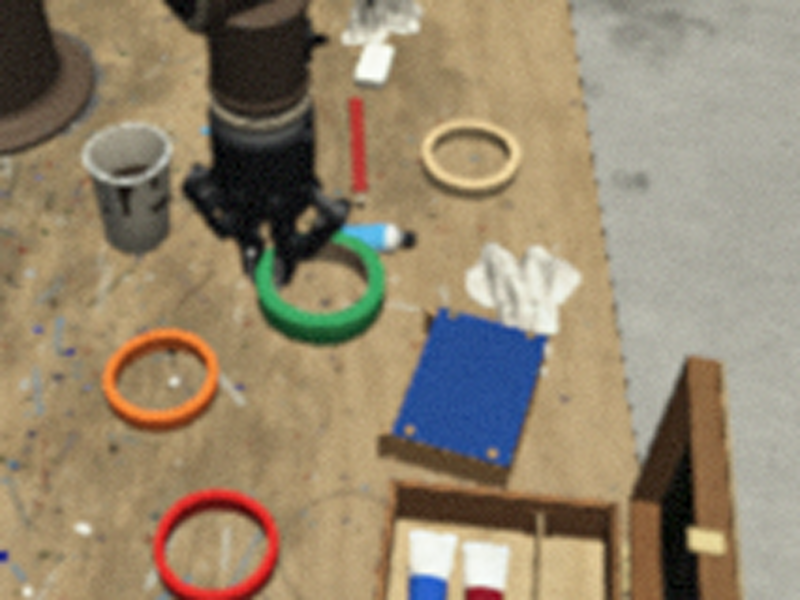

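The crop shows the roll held level, centred at about (322,285), in front of the wide bay at (470,390) and clear of the orange ring at (160,378). I'll lower it and slide it in.

step_arm --increments '[[[0, 0.2, 4], 0, -1], [[0, 0.2, 7], 0, -1], [[0, 0.2, 8.2], 0, -1], [[0, 0.2, 8.6], 0, -1], [[0, 0.2, 8.6], 0, -1]]'

```text
t: 5.3
ee_pos: [0.3012, -0.3269, 0.0083]
tool_rot: [-0.0, 0.806, 0.592, 0.0]
force: [-0.6, 0.0, -1.0]
finger_gap: 0.0131
gripper_force: 39.4
```

```bash
python3 -c "
from meas import *
goto(.3723,-.350,.0075,-17.5)
c,K,T=grab('side'); holes(c,K,T,{'green':(.342,-.34)})"
```

```text
t 5.30 pos [ 0.3012 -0.3269  0.0083] head -17.4 F [-0.6  0.  -1. ] gap 0.0131
shift cm [-0.08  7.47  0.08] turn 0.1 toolz [-0.  0. -1.]
green outer [ 341.2 -341.2] [ 89.3 101. ] bbox [ 292. -396.] [ 388. -294.]
```

step_arm --increments '[[[0, 1.5, 0], 0, -1], [[0, 3, 0], 0, -1], [[0, 4, 0], 0, -1], [[0, 5, 0], 0, -1], [[0, 6, 0], 0, -1], [[0, 7, 0], 0, -1], [[0, 7.4, 0], 0, -1], [[0, 7.4, 0], 0, -1]]'

```text
t: 6.15
ee_pos: [0.3721, -0.3498, 0.0083]
tool_rot: [0.0, 0.806, 0.591, 0.0]
force: [-0.5, 0.5, -0.6]
finger_gap: 0.0138
gripper_force: 39.5
```

```bash
python3 -c "
from meas import *
goto(.3743,-.3506,.0075,-17.5)
c,K,T=grab('side');cv2.imwrite('pics/s3.png',cv2.resize(c[200:310,200:347][...,::-1],(800,600),interpolation=cv2.INTER_CUBIC))"
```

```text
t 6.15 pos [ 0.3721 -0.3498  0.0083] head -17.5 F [-0.5  0.5 -0.6] gap 0.0138
shift cm [-0.01  0.24  0.08] turn 0.0 toolz [ 0. -0. -1.]
```

View pics/s3.png

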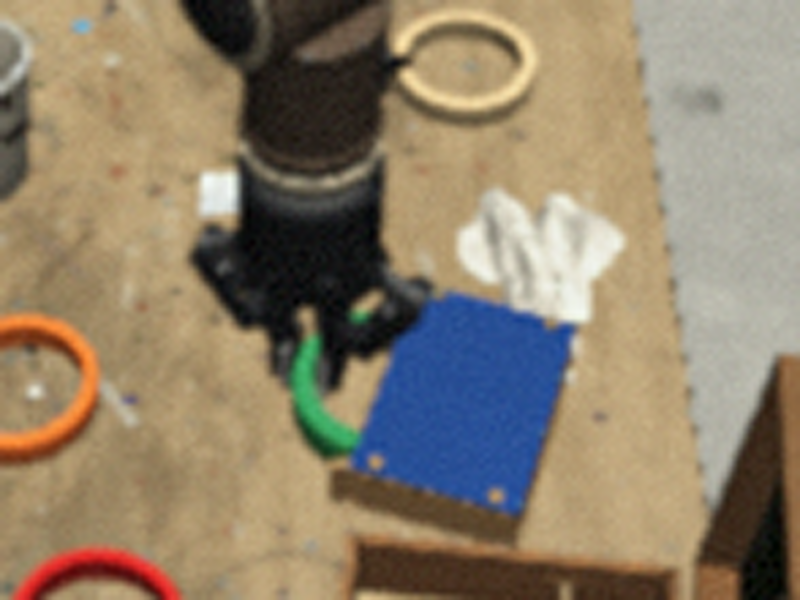

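The roll is partly under the roof, with no contact force. I'll release, back off behind it, close the fingers and push.

step_arm --increments '[[[0, 0, 0.2], 0, -1], [[0, 0, 0.2], 0, -0.3], [[0, 0, 0.2], 0, -0.3], [[0, 0, 0.2], 0, -0.3], [[0, 0, -3], 0, -0.3], [[0, 0, -6], 0, -0.3], [[0, -2, -6.5], 0, -1], [[0, -4, -6.5], 0, -1]]'

```text
t: 7.0
ee_pos: [0.3344, -0.3391, 0.0755]
tool_rot: [0.003, 0.806, 0.592, 0.0]
force: [0.4, -0.4, 0.1]
finger_gap: 0.0016
gripper_force: 0.0
```

step_arm --increments '[[[0, -0.3, 2], 0, -1], [[0, -0.3, 4.5], 0, -1], [[0, -0.3, 6.2], 0, -1], [[0, -0.3, 6.2], 0, -1]]'

```text
t: 7.4
ee_pos: [0.3288, -0.3348, 0.0095]
tool_rot: [-0.003, 0.807, 0.591, -0.0]
force: [-0.3, -0.5, 0.8]
finger_gap: 0.0002
gripper_force: 0.0
```

```bash
python3 -c "
from meas import *
goto(.381,-.3525,.010,-17.5)"
```

```text
t 7.40 pos [ 0.3288 -0.3348  0.0095] head -17.5 F [-0.3 -0.5  0.8] gap 0.0002
shift cm [-0.11  5.51 -0.08] turn -0.0 toolz [-0.003  0.004 -1.   ]
```

Now push, slowing down at the end.

step_arm --increments '[[[-0.1, 1.2, 0], 0, -1], [[-0.1, 2.4, 0], 0, -1], [[-0.1, 3.4, 0], 0, -1], [[-0.1, 4.2, 0], 0, -1], [[-0.1, 4.6, 0], 0, -1], [[-0.1, 4.9, 0], 0, -1], [[-0.1, 5.1, 0], 0, -1], [[-0.1, 5.1, 0], 0, -1]]'

```text
t: 8.2
ee_pos: [0.3789, -0.3529, 0.0112]
tool_rot: [0.0, 0.806, 0.591, 0.0]
force: [-0.7, 0.5, 0.0]
finger_gap: -0.0
gripper_force: 0.1
```

```bash
python3 -c "
from meas import *
goto(.381,-.3525,.010,-17.5)"
```

```text
t 8.20 pos [ 0.3789 -0.3529  0.0112] head -17.5 F [-0.7  0.5  0. ] gap -0.0000
shift cm [0.1  0.19 0.12] turn -0.0 toolz [ 0. -0. -1.]
```

step_arm --increments '[[[0, 0.2, 0], 0, -1], [[0, 0.3, 0], 0, -1], [[0, 0.4, 0], 0, -1], [[0, 0.4, 0], 0, -1]]'

```text
t: 8.6
ee_pos: [0.3827, -0.3542, 0.0112]
tool_rot: [0.0, 0.807, 0.591, 0.0]
force: [-0.1, 0.1, -0.9]
finger_gap: -0.0001
gripper_force: 0.1
```

step_arm --increments '[[[0, 0.2, 0], 0, -1], [[0, 0.3, 0], 0, -1], [[0, 0.4, 0], 0, -1], [[0, 0.4, 0], 0, -1]]'

```text
t: 9.0
ee_pos: [0.3841, -0.3544, 0.0111]
tool_rot: [-0.003, 0.806, 0.592, -0.001]
force: [-6.7, 0.8, 6.0]
finger_gap: -0.0002
gripper_force: 3.7
```

```bash
python3 -c "
from meas import *
goto(.381,-.3525,.010,-17.5)
c,K,T=grab('side');cv2.imwrite('pics/s4.png',cv2.resize(c[200:310,200:347][...,::-1],(800,600),interpolation=cv2.INTER_CUBIC))"
```

```text
t 9.00 pos [ 0.3841 -0.3544  0.0111] head -17.4 F [-6.7  0.8  6. ] gap -0.0002
shift cm [ 0.09 -0.35  0.11] turn 0.1 toolz [-0.005  0.003 -1.   ]
```

View pics/s4.png

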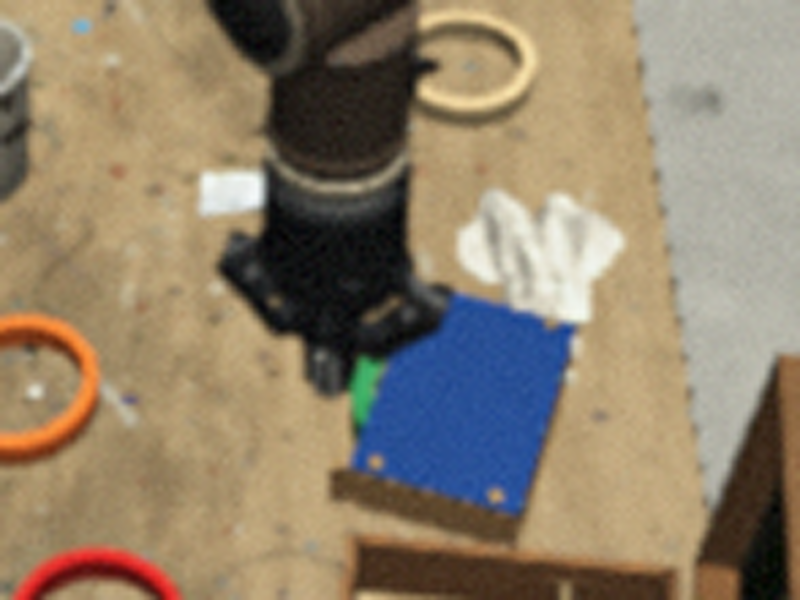

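The crop shows the roll's rim peeping out at (367,390), with the force starting to rise. A little more push will confirm it is at the stop.

step_arm --increments '[[[0, 0.2, 0], 0, -1], [[0, 0.3, 0], 0, -1], [[0, 0.3, 0], 0, -1]]'

```text
t: 9.35
ee_pos: [0.3843, -0.3543, 0.0109]
tool_rot: [-0.005, 0.806, 0.592, -0.003]
force: [-13.3, -0.1, 10.8]
finger_gap: -0.0001
gripper_force: 7.2
```

Blocked solidly, so the roll is at the stop. I'll retreat and head for the beige roll.

step_arm --increments '[[[0, -2, 0], 0, -1], [[0, -3, -2], 0, -1], [[0, -3, -6], 0, -0.5], [[2, -2, -9.5], 5, 0], [[6, -1, -10], 13, 0.1], [[10.5, 0, -10], 21, 0.1], [[15, 1, -10], 29, 0.1], [[19.5, 2, -10], 37, 0.1]]'

```text
t: 10.15
ee_pos: [0.4652, -0.1818, 0.112]
tool_rot: [0.001, 0.95, 0.313, 0.001]
force: [0.8, -0.6, -0.7]
finger_gap: 0.0469
gripper_force: 0.0
```

```bash
python3 -c "
from meas import *
goto(.4785,-.1396,.09,-76.5)
c,K,T=grab('side'); m=blobs(masks(c)['green'],10)
for k in m: p=ray(k[:,0],K,T,.024)[:,:2]*1000; q=(p-[442,-372])@np.array([.954,-.301]); print(k[:,0].mean(0),q.min().round(1),q.max().round(1))
holes(c,K,T,{'beige':(.469,-.1)})
cv2.imwrite('pics/s5.png',cv2.resize(c[130:310,130:370][...,::-1],(800,600),interpolation=cv2.INTER_CUBIC))"
```

```text
t 10.15 pos [ 0.4652 -0.1818  0.112 ] head -53.5 F [ 0.8 -0.6 -0.7] gap 0.0469
shift cm [ 3.58 -2.61  2.2 ] turn 23.0 toolz [ 0.003 -0.001 -1.   ]
[267.5483871  269.29032258] -44.1 -32.7
beige outer [ 499.5 -113.5] [158.4 331.7] bbox [ 376. -238.] [583.  72.]
```

View pics/s5.png

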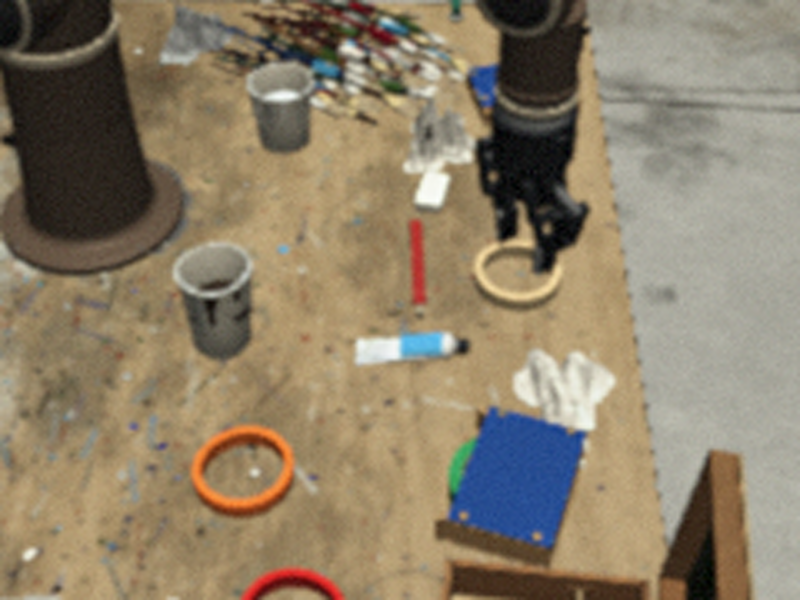

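The green roll peeps out evenly at (463,465), so it is home. The beige roll is untouched at (517,272). Now to grasp it.

step_arm --increments '[[[1.8, -1.3, 0], 8, 0.1], [[3.6, -2.6, 1], 16, 0.1], [[3.6, -2.6, 4], 23, 0.1], [[3.6, -2.6, 7], 23, 0.1], [[3.6, -2.6, 7], 23, 0.1], [[3.6, -2.6, 7], 23, 0.1]]'

```text
t: 10.8
ee_pos: [0.4766, -0.1406, 0.0412]
tool_rot: [-0.0, 0.993, 0.121, -0.0]
force: [0.2, -0.8, -0.4]
finger_gap: 0.0468
gripper_force: 0.0
```

```bash
python3 -c "
from meas import *
goto(.4785,-.1396,.005,-76.5)"
```

```text
t 10.80 pos [ 0.4766 -0.1406  0.0412] head -76.1 F [ 0.2 -0.8 -0.4] gap 0.0468
shift cm [ 0.21 -0.05  3.62] turn 0.4 toolz [-0.001  0.    -1.   ]
```

step_arm --increments '[[[0.2, 0, 1.8], 0.4, 0.1], [[0.2, 0, 3.6], 0.4, 0.1], [[0.2, 0, 3.6], 0.4, 0.1], [[0.2, 0, 3.6], 0.4, -1], [[0.2, 0, 3.6], 0.4, -1], [[0.2, 0, 3.6], 0.4, -1], [[0.2, 0, 3.6], 0.4, -1], [[0.2, 0, 3.6], 0.4, -1]]'

```text
t: 11.6
ee_pos: [0.48, -0.1407, 0.0069]
tool_rot: [0.001, 0.993, 0.117, 0.001]
force: [-0.6, -0.2, 6.7]
finger_gap: 0.0077
gripper_force: 38.8
```

step_arm --increments '[[[0, 0, -2], 0, -1], [[0, 0, -5], 0, -1], [[0, 0, -6], 0, -1], [[0, 0, -6], 0, -1]]'

```text
t: 12.0
ee_pos: [0.4805, -0.1408, 0.0671]
tool_rot: [0.001, 0.993, 0.117, 0.002]
force: [1.0, 0.7, -0.2]
finger_gap: 0.0078
gripper_force: 39.0
```

```bash
python3 -c "
from meas import *
goto(.520,.073,.066,-76.5)
c,K,T=grab('side')
for dx in (0,1):
  pass
m=blobs(masks(c)['beige'],20)
for k in m[:8]:
  p=ray(k[:,0],K,T,.076)[:,:2]*1000; print(k[:,0].mean(0).round(),p.min(0).round(),p.max(0).round())
"
```

```text
t 12.00 pos [ 0.4805 -0.1408  0.0671] head -76.5 F [ 1.   0.7 -0.2] gap 0.0078
shift cm [  8.83 -19.87   0.09] turn -0.0 toolz [ 0.005 -0.002 -1.   ]
[194. 253.] [-270. -720.] [568. 319.]
[288. 355.] [ 379. -712.] [ 533. -528.]
[ 21. 308.] [-270. -606.] [-170. -464.]
[190. 248.] [ 135. -406.] [ 218. -261.]
[217. 316.] [ 246. -578.] [ 309. -524.]
[ 81. 301.] [-112. -543.] [ -41. -496.]
[ 44. 319.] [-166. -589.] [-134. -539.]
[ 5. 51.] [-1166.  1107.] [-1094.  1200.]
```

step_arm --increments '[[[1.5, -4, 0], 0, -1], [[3.5, -8, 0], 0, -1], [[5.5, -12.5, 0], 0, -1], [[7.5, -17, 0], 0, -1], [[8.8, -20.2, 0], 0, -1], [[8.8, -20.2, 0], 0, -1], [[8.8, -20.2, 3], 0, -1], [[8.8, -20.2, 5], 0, -1]]'

```text
t: 12.85
ee_pos: [0.5156, 0.0767, 0.0131]
tool_rot: [0.0, 0.993, 0.118, -0.001]
force: [0.3, 0.2, -1.4]
finger_gap: 0.0082
gripper_force: 39.0
```

```bash
python3 -c "
from meas import *
goto(.5196,.0785,.009,-76.5)
c,K,T=grab('side')
cv2.imwrite('pics/s6.png',cv2.resize(c[130:220,230:350][...,::-1],(800,600),interpolation=cv2.INTER_CUBIC))"
```

```text
t 12.85 pos [0.5156 0.0767 0.0131] head -76.5 F [ 0.3  0.2 -1.4] gap 0.0082
shift cm [ 0.43 -0.09  0.41] turn 0.0 toolz [-0.003 -0.001 -1.   ]
```

View pics/s6.png

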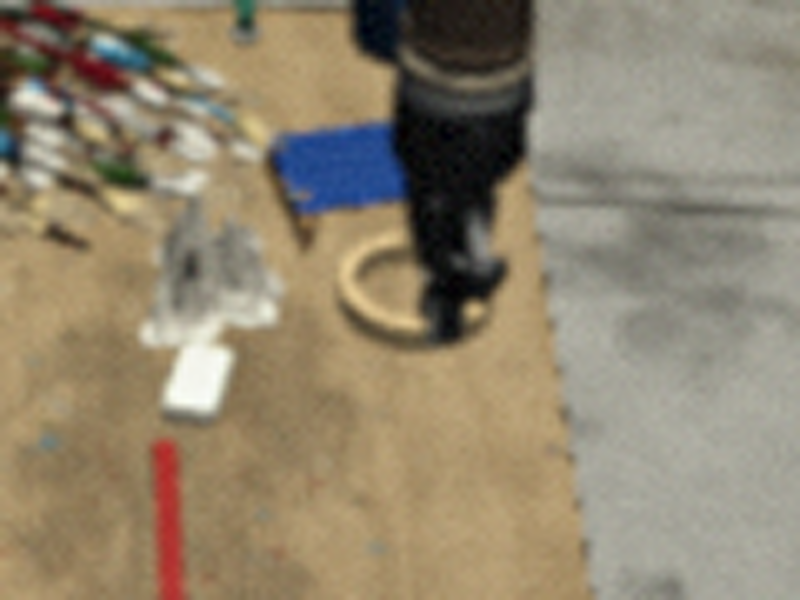

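The crop shows the beige roll level in the gripper at (415,290), in front of the narrow bay at (345,170), with the eraser and pencil clear.

step_arm --increments '[[[0.1, 0, 0.4], 0, -1], [[0.1, 0, 0.4], 0, -1], [[0.1, 0, 0.4], 0, -1]]'

```text
t: 13.2
ee_pos: [0.5189, 0.0767, 0.0119]
tool_rot: [0.0, 0.993, 0.117, 0.001]
force: [-0.4, 0.4, -0.0]
finger_gap: 0.008
gripper_force: 39.0
```

```bash
python3 -c "
from meas import *
goto(.5196,.0785,.0085,-76.5)
goto(.5046,.1410,.0085,-76.5)"
```

```text
t 13.20 pos [0.5189 0.0767 0.0119] head -76.6 F [-0.4  0.4 -0. ] gap 0.0080
shift cm [ 0.11 -0.16  0.34] turn -0.1 toolz [ 0.001  0.    -1.   ]
t 13.20 pos [0.5189 0.0767 0.0119] head -76.6 F [-0.4  0.4 -0. ] gap 0.0080
shift cm [ 0.11 -6.59  0.34] turn -0.1 toolz [ 0.001  0.    -1.   ]
```

step_arm --increments '[[[0.1, -1, 0.35], 0, -1], [[0.1, -2, 0.35], 0, -1], [[0.1, -3, 0.35], 0, -1], [[0.1, -4, 0.35], 0, -1], [[0.1, -5, 0.35], 0, -1], [[0.1, -6, 0.35], 0, -1], [[0.1, -6.8, 0.35], 0, -1], [[0.1, -6.8, 0.35], 0, -1]]'

```text
t: 14.0
ee_pos: [0.5039, 0.1449, 0.0082]
tool_rot: [-0.0, 0.993, 0.118, 0.001]
force: [1.9, 1.4, -0.6]
finger_gap: 0.0083
gripper_force: 39.3
```

```bash
python3 -c "
from meas import *
goto(.5045,.1417,.0085,-76.5)"
```

```text
t 14.00 pos [0.5039 0.1449 0.0082] head -76.5 F [ 1.9  1.4 -0.6] gap 0.0083
shift cm [-0.02  0.32 -0.03] turn 0.0 toolz [ 0.002  0.001 -1.   ]
```

step_arm --increments '[[[0, 0, 0.1], 0, -1], [[0, 0, 0.1], 0, -0.3], [[0, 0, 0.1], 0, -0.3], [[0, 0, 0.1], 0, -0.3], [[0, 0, -3], 0, -0.3], [[0, 0, -6], 0, -0.3], [[0, 2, -6.5], 0, -1], [[0, 4, -6.5], 0, -1]]'

```text
t: 14.8
ee_pos: [0.514, 0.1044, 0.0747]
tool_rot: [0.0, 0.993, 0.118, 0.002]
force: [0.2, 0.5, -0.1]
finger_gap: 0.0015
gripper_force: 0.0
```

step_arm --increments '[[[0, 0, 2], 0, -1], [[0, 0, 4.5], 0, -1], [[0, 0, 6.4], 0, -1], [[0, 0, 6.4], 0, -1], [[0, 0, 6.4], 0, -1]]'

```text
t: 15.3
ee_pos: [0.5121, 0.1043, 0.0086]
tool_rot: [0.0, 0.993, 0.117, -0.001]
force: [-0.6, 0.1, 0.1]
finger_gap: 0.0001
gripper_force: 0.0
```

```bash
python3 -c "
from meas import *
goto(.4994,.1575,.008,-76.5)"
```

```text
t 15.30 pos [0.5121 0.1043 0.0086] head -76.5 F [-0.6  0.1  0.1] gap 0.0001
shift cm [ 0.   -5.47  0.06] turn -0.0 toolz [-0.001 -0.    -1.   ]
```

step_arm --increments '[[[0, -1.2, 0], 0, -1], [[0, -2.4, 0], 0, -1], [[0, -3.4, 0], 0, -1], [[0, -4.2, 0], 0, -1], [[0, -4.7, 0], 0, -1], [[0, -5, 0], 0, -1], [[0, -5.2, 0], 0, -1], [[0, -5.2, 0], 0, -1]]'

```text
t: 16.1
ee_pos: [0.5015, 0.1553, 0.0096]
tool_rot: [0.0, 0.993, 0.118, 0.001]
force: [0.7, -3.2, 5.3]
finger_gap: -0.0004
gripper_force: 2.1
```

step_arm --increments '[[[0, -0.15, 0], 0, -1], [[0, -0.3, 0], 0, -1], [[0, -0.4, 0], 0, -1], [[0, -0.4, 0], 0, -1]]'

```text
t: 16.5
ee_pos: [0.5006, 0.1589, 0.0096]
tool_rot: [0.0, 0.993, 0.117, 0.001]
force: [1.2, -3.3, 6.6]
finger_gap: 0.0002
gripper_force: 2.7
```

```bash
python3 -c "
from meas import *
goto(.4994,.1575,.008,-76.5)"
```

```text
t 16.50 pos [0.5006 0.1589 0.0096] head -76.5 F [ 1.2 -3.3  6.6] gap 0.0002
shift cm [-0.14  0.1   0.16] turn -0.0 toolz [ 0.002 -0.    -1.   ]
```

step_arm --increments '[[[0, -0.15, 0], 0, -1], [[0, -0.3, 0], 0, -1], [[0, -0.4, 0], 0, -1], [[0, -0.4, 0], 0, -1]]'

```text
t: 16.9
ee_pos: [0.4996, 0.1627, 0.0095]
tool_rot: [0.0, 0.993, 0.117, 0.001]
force: [1.4, -3.3, 6.7]
finger_gap: -0.0001
gripper_force: 2.7
```

step_arm --increments '[[[0, 2, 0], 0, -1], [[0, 4, -3], 0, -1], [[0, 7, -7], 0, -1], [[0, 11, -11], 0, -1], [[0, 15, -14], 0, -1], [[0, 19, -14], 0, -1], [[0, 22, -14], 0, -1], [[0, 22, -14], 0, -1]]'

```text
t: 17.7
ee_pos: [0.5508, -0.0541, 0.1492]
tool_rot: [0.0, 0.993, 0.115, 0.001]
force: [0.6, 0.5, -0.6]
finger_gap: -0.0003
gripper_force: 0.0
```

```bash
cat > chk.py <<'E'
from meas import *
b=np.array([-.233,.972]); t=np.array([.972,.233]); O=np.array([486.5,211.4])
# sample image colour along bay lines (plane z=.018) from front toward roof
goto(.5121,.1043,.008,-76.5)
for n in("side","top"):
    c,K,T=grab(n); s=cv2.cvtColor(cv2.resize(c,None,fx=4,fy=4,interpolation=cv2.INTER_CUBIC),cv2.COLOR_RGB2HSV)
    print(n)
    for lat in(-20,-10,0,10,20):
        row=[]
        for x in range(-76,-14,3):
            P=np.r_[(O+x*b+lat*t)/1000,.018]; u,v=proj([P],K,T)[0]*4+1.5
            h=s[int(round(v)),int(round(u))]; row.append("%d/%d/%d"%tuple(h))
        print(lat," ".join(row))
E
python3 chk.py
```

```text
t 17.70 pos [ 0.5508 -0.0541  0.1492] head -76.8 F [ 0.6  0.5 -0.6] gap -0.0003
shift cm [ -0.17 -16.32  14.1 ] turn -0.3 toolz [ 0.002 -0.001 -1.   ]
side
-20 20/98/174 19/95/174 19/95/174 18/101/170 19/105/150 20/102/130 20/95/107 20/94/100 22/94/92 20/99/95 20/100/112 20/101/121 20/100/145 20/98/180 20/92/208 21/92/218 20/96/218 20/96/196 18/95/167 18/83/147 145/15/105
-10 19/97/176 18/97/176 18/100/169 18/99/159 18/101/136 19/102/112 22/96/98 23/93/96 21/95/99 19/94/117 19/92/142 19/92/166 19/92/181 21/89/203 21/92/213 20/98/206 20/97/199 19/101/187 17/94/173 12/46/138 146/15/120
0 20/80/176 20/83/176 20/88/169 20/93/159 20/98/136 20/102/122 19/100/102 19/99/95 20/98/107 20/99/121 20/97/144 20/94/179 20/94/204 20/92/210 20/92/213 20/91/201 20/97/190 20/100/187 19/94/163 17/75/132 129/18/97
10 19/95/174 19/94/176 19/94/179 19/94/177 20/94/162 19/92/142 18/92/125 19/92/105 20/96/106 19/99/121 19/99/134 19/93/175 20/88/209 21/87/228 21/88/228 20/91/213 20/100/197 19/101/171 19/100/160 15/78/134 130/29/104
20 20/92/177 19/93/178 19/92/181 19/93/181 18/98/179 18/100/171 19/100/155 20/
[... 524 characters left out ...]
60 12/46/128 114/91/129 109/190/137 109/180/136
0 16/68/71 18/86/124 18/84/148 18/82/159 18/77/158 18/75/154 18/67/149 19/56/142 18/66/147 18/78/154 18/81/151 18/84/133 19/85/186 20/83/221 19/82/198 18/82/164 17/84/148 17/58/123 113/79/113 109/165/127 109/189/132
10 17/87/146 17/86/151 18/88/150 18/87/150 17/83/153 18/82/150 18/83/150 18/83/153 18/82/153 19/83/154 18/79/155 18/80/153 19/84/189 20/84/221 20/83/214 18/85/178 18/86/160 17/53/136 111/61/122 108/173/133 108/184/132
20 18/82/155 17/81/157 17/82/158 18/83/160 18/83/159 18/83/156 19/83/154 19/83/154 18/82/153 17/82/152 17/84/152 18/83/147 19/83/142 19/85/179 21/85/220 20/87/208 19/97/163 13/41/118 114/101/131 109/169/137 109/181/134
```

```bash
cat > prof.py <<'E'
from meas import *
def run(name,O,b,zr,zroof,n,half,R):
    O=np.array(O);b=np.array(b);t=np.array([b[1],-b[0]])
    c,K,T=grab(n); s=cv2.cvtColor(cv2.resize(c,None,fx=4,fy=4,interpolation=cv2.INTER_CUBIC),cv2.COLOR_RGB2HSV).astype(int)
    L=[];E=[];G=[]
    for lat in range(-30,31,5):
        def line(z):
            x=np.arange(-80,5,.5); P=np.c_[(O+x[:,None]*b+lat*t)/1000,np.full(len(x),z)]; q=np.rint(proj(P,K,T)*4+1.5).astype(int); return x,s[q[:,1],q[:,0]]
        x,h=line(zr); 
        m=((h[:,0]>60)&(h[:,0]<88)&(h[:,1]>120)&(h[:,2]>60)) if name=="green" else (h[:,2]>185)&(h[:,0]<30)&(x>-60)
        e=x[m].min() if m.any() else np.nan
        x,h=line(zroof); m=(h[:,0]>100)&(h[:,0]<125)&(h[:,1]>110); f=x[m].min() if m.any() else np.nan
        L.append(lat);E.append(e);G.append(f)
    L,E,G=map(np.array,(L,E,G))
    # centre of circle of known R through the edge points
    from scipy.optimize import least_squares
    k=np.isfinite(E)&(abs(L)<=20)
    r=least_squares(lambda p:np.hypot(E[k]-p[0],L[k]-p[1])-R,[0,0],loss="soft_l1") 
    print(name,n,"edge",E.tolist(),"roof",G.tolist(),"\n centre x,lat",r.x.round(1),"roof edge med",np.nanmedian(G),"stand-out",(np.nanmedian(G)-(r.x[0]-R)).round(1))
if __name__=="__main__":
    for n in("top","side"):
        run("green",(442,-372),(.954,-.301),.024,.035,n,53,49.5)
        run("beige",(486.5,211.4),(-.233,.972),.018,.027,n,48,44.5)
E
python3 prof.py
```

```text
green top edge [-41.0, -45.0, -47.5, -49.0, -49.5, -50.5, -50.5, -49.0, -49.5, -46.0, -43.0, -39.5, -35.5] roof [-29.5, -29.5, -29.0, -29.5, -29.0, -29.5, -29.0, -29.5, -29.0, -29.5, -29.0, -29.5, -29.5] 
 centre x,lat [-0.7 -4.5] roof edge med -29.5 stand-out 20.7
beige top edge [nan, -30.0, -33.5, -36.0, -38.0, -39.0, -40.0, -40.5, -40.0, -38.0, -36.5, -34.0, -31.5] roof [-21.5, -21.5, -22.0, -23.0, -22.5, -21.5, -22.0, -22.0, -21.5, -22.0, -23.0, -21.5, -21.0] 
 centre x,lat [4.5 3.2] roof edge med -22.0 stand-out 18.0
green side edge [-34.0, -37.0, -41.0, -42.5, -43.5, -44.0, -44.0, -44.0, -43.5, -41.5, -40.0, -38.5, -36.5] roof [-28.0, -29.0, -28.0, -28.0, -28.0, -29.0, -28.5, -29.0, -30.0, -29.0, -28.5, -29.0, -28.0] 
 centre x,lat [ 5.1 -1.1] roof edge med -28.5 stand-out 15.9
beige side edge [-27.0, -33.0, -36.0, -38.5, -39.5, -41.0, -42.0, -41.0, -42.5, -41.5, -39.5, -37.0, -33.0] roof [-22.0, -23.0, -24.5, -25.5, -24.5, -23.0, -23.5, -24.5, -23.5, -25.0, -24.0, -23.5, -22.0] 
 centre x,lat [2.2 4.1] roof edge med -23.5 stand-out 18.8
```

Both rolls stand out about as they should: green about 20 mm, beige 18–19 mm. The beige push never met a hard stop, though, so I'll push again with the fingers lower.

step_arm --increments '[[[0, -4, 0], 0, -1], [[0, -8, 2], 0, -1], [[0, -12, 5], 0, -1], [[0, -16, 8.5], 0, -1], [[0, -18, 12], 0, -1], [[0, -18, 14.2], 0, -1], [[0, -18, 14.2], 0, -1], [[0, -18, 14.2], 0, -1]]'

```text
t: 18.8
ee_pos: [0.5075, 0.1247, 0.0067]
tool_rot: [0.0, 0.993, 0.118, -0.0]
force: [0.6, 0.5, 0.8]
finger_gap: 0.0002
gripper_force: 0.0
```

```bash
python3 -c "
from meas import *
goto(.4982,.1627,.006,-76.5)"
```

```text
t 18.80 pos [0.5075 0.1247 0.0067] head -76.4 F [0.6 0.5 0.8] gap 0.0002
shift cm [-0.01 -3.92  0.07] turn 0.1 toolz [-0.001 -0.    -1.   ]
```

step_arm --increments '[[[0, -1.2, 0], 0, -1], [[0, -2.2, 0], 0, -1], [[0, -3, 0], 0, -1], [[0, -3.5, 0], 0, -1], [[0, -3.8, 0], 0, -1], [[0, -3.8, 0], 0, -1]]'

```text
t: 19.4
ee_pos: [0.4991, 0.1613, 0.007]
tool_rot: [0.0, 0.993, 0.118, 0.0]
force: [0.2, 0.2, 0.3]
finger_gap: -0.0002
gripper_force: 0.0
```

step_arm --increments '[[[0, -0.1, 0], 0, -1], [[0, -0.2, 0], 0, -1], [[0, -0.3, 0], 0, -1], [[0, -0.3, 0], 0, -1]]'

```text
t: 19.8
ee_pos: [0.499, 0.1619, 0.0069]
tool_rot: [0.001, 0.993, 0.118, 0.0]
force: [1.1, -8.1, 1.7]
finger_gap: -0.0002
gripper_force: 3.8
```

step_arm --increments '[[[0, -0.15, 0], 0, -1], [[0, -0.3, 0], 0, -1], [[0, -0.3, 0], 0, -1]]'

```text
t: 20.1
ee_pos: [0.4993, 0.1624, 0.007]
tool_rot: [0.003, 0.993, 0.119, 0.001]
force: [4.3, -17.2, 1.0]
finger_gap: -0.0
gripper_force: 8.2
```

Stalled hard at 17 N, so the beige roll is at the stop. I'll retreat and check.

step_arm --increments '[[[0, 2, 0], 0, -1], [[0, 4, -3], 0, -1], [[0, 7, -7], 0, -1], [[0, 11, -11], 0, -1], [[0, 15, -14], 0, -1], [[0, 19, -14], 0, -1], [[0, 22, -14], 0, -1], [[0, 22, -14], 0, -1]]'

```text
t: 20.9
ee_pos: [0.5503, -0.0509, 0.1477]
tool_rot: [0.001, 0.993, 0.115, 0.001]
force: [-0.5, 0.3, -0.5]
finger_gap: 0.0
gripper_force: 0.0
```

```bash
python3 prof.py | grep -E "centre|^beige"
python3 - <<'E'
from h import *
c,K,T=grab("side"); a=cv2.imread("side_raw.png").astype(int)
# bystanders: change versus start image around each (eraser, pencil, tube, mug)
for n,(u,v) in dict(eraser=(405,292),pencil=(399,327),tube=(396,367),mug=(455,197),orange=(317,423),red=(340,494)).items():
    u,v=int(u*.64),int(v*.64); p=c[v-14:v+14,u-16:u+16,::-1].astype(int); print(n,abs(p-a[v-14:v+14,u-16:u+16]).mean().round(1))
print(robot.get_state()["t"],robot.get_state()["force"].round(1))
E
```

```text
centre x,lat [-0.7 -4.7] roof edge med -29.5 stand-out 20.7
beige top edge [nan, -30.0, -33.0, -36.0, -37.0, -39.0, -39.0, -40.5, -39.0, -37.5, -36.5, -34.0, -31.5] roof [-21.5, -21.5, -22.0, -23.0, -22.5, -21.5, -22.0, -22.0, -21.5, -22.0, -23.0, -21.5, -21.0] 
 centre x,lat [4.9 3.2] roof edge med -22.0 stand-out 17.6
 centre x,lat [ 5.1 -1.1] roof edge med -28.5 stand-out 15.9
beige side edge [-28.5, -33.0, -36.0, -38.5, -39.5, -41.0, -42.0, -43.0, -42.5, -41.5, -39.5, -35.0, -33.0] roof [-22.0, -23.0, -24.5, -23.5, -24.5, -23.0, -23.5, -24.5, -23.5, -25.0, -24.0, -23.5, -22.0] 
 centre x,lat [1.9 4.2] roof edge med -23.5 stand-out 19.1
eraser 4.1
pencil 4.1
tube 4.3
mug 11.4
orange 4.0
red 4.1
21.15 [-0.7  1.1 -0. ]
```

```bash
python3 -c "
from plant import robot
print(robot.finish_job())"
```

```text
the job is handed in; nothing more can be done
None
```

Both rolls are in their bays, green in the wide one and beige in the narrow one, each pushed back until it stalled against the stop; the job was handed in at about 21 s. The eraser, pencil, tube and both look-alike rings matched the start image; the mug did not match, probably because the arm was in front of it, and I didn't look again, but the arm never went near it.

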